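Seat a close-up camera on a culture dish and take the picture

TASK

Photograph the covered dish on the camera stand: crank the camera down until its sprung hood sits on the dish and the crank turns noticeably heavier, and stop there without crushing the dish. Then press the camera's two-stage release only to its first stop and keep it there until the focusing ring has stopped turning (about two seconds), press it fully home to take the picture, and let it come right up again. Leave the camera seated on the dish and the other things where they are.

Things in the scene. Friction and masses are not known exactly. Their poses are not given: they have to be found in the camera images.
- stand: Close-up camera stand, fixed on the bench: grey base plate 230 x 190 x 18 mm with an upright aluminium column 44 mm square (centre 75 mm behind the plate's centre, its bearing block ends 231 mm up) and, in front of the column, a dark camera head 66 x 96 x 62 mm looking straight down. Origin: centre of the plate's underside; x points from the front edge (camera side) to the column at the back, z up. The optical axis stands at x = -40 mm.
- dish: Covered clear culture dish, 70 mm across, 12 to 15 mm high, lying loose under the camera on a white round table 92 mm across whose height differs from start to start. Origin: centre of its underside.
- hood: Dark round rubber-lipped hood, 58 mm across, the lowest part of the camera head, hanging 2 to 5 cm above the dish at the start. It is sprung: it presses on the dish with 14 N as soon as it gives, and with 2 N more for each millimetre the camera is lowered farther. Up to 30 N (8 mm) is properly seated; 32 N crushes the dish. Origin: centre of its lower rim; z up.
- grip (a point): Middle of the crank's dark upright grip, 15 mm thick and 40 mm high (this point is 24 mm above its lower end, 16 mm below its top). The grip spins freely on its pin, so a hand holding it need not turn with the crank; nothing stands within 25 mm of it above the crank arm.
- crank_axis (a point): Point on the upright axis of the crank on top of the column, level with grip; the grip circles it at 32 mm radius. Nothing of the stand rises above the arm of the crank except the grip.
- key_top (a point): Centre of the top of the release key, a bright round steel button 21.6 mm across in a dark collar on top of the camera, near its right-hand side seen from the front. It goes down with the camera. Press straight down. The first stage is soft, 1.2 N rising to 2.7 N over 3 mm, and ends at a distinct stop; the second stage yields only above 9 N and takes 13 N to reach its end 4 mm farther down. The fluted dial and the shoe beside it are fixed.
- crank (a joint): Crank angle, rad; grows clockwise seen from above, lowering the camera 6 mm per rad (0.5 to 1.25 turns are needed). Friction holds it where it is left. Going down freely the grip needs about 1.5 N along its circle; on meeting the dish this jumps by 2.5 N, then grows 2 N per rad. At rest friction may hold the grip with up to 3.5 N either way: compare with earlier readings taken alike.
- half (a joint): First stage of the release key, m: 0 up, 0.003 at its stop.
- full (a joint): Second stage of the release key, m: 0 up, 0.004 fully home (taken as fired above 0.002).
- ring: Ribbed focusing ring with a small bright lug, 67 mm across, round the lens under the camera. Its x axis starts parallel to the stand's x axis. Holding the first stage down drives it round by 0.6 rad (34 degrees), clockwise seen from above; it overshoots, swings back and settles there within 2 s, and it returns when the key is let up. Origin: on the optical axis.
- dish_spare: Second covered dish, 70 mm across, 15 mm high, on the bench left of the stand; bystander. Origin: centre of its underside.
- vial_a: Glass vial with a white cap, 27 mm across, 61 mm high, on the bench right of the stand; bystander. Origin: centre of its underside.
- vial_b: A second such vial beside the first; bystander. Origin: centre of its underside.
- forceps_1: Steel forceps, 134 mm long, lying right of the stand; bystander. Origin: centre of the underside.
- marker: White and black marker pen, 139 mm long, 17 mm thick, lying left of the stand; bystander. Origin: centre of the underside.
- tape: Roll of cream tape, 70 mm across, 20 mm high, lying well to the right of the stand; bystander. Origin: centre of its underside.
- cap: Cream screw cap lying upside down, 58 mm across, 20 mm high, beyond the tape; bystander. Origin: centre of its underside.
Not all that is in view belongs to the job. Leave any brown look-alike of the dish alone.

How it is judged (in metres and radians):
On the way, in this order (a step that is already met when the one before it is completed fails the run):
1. the hood is seated: it presses on the dish with 8 to 30 N (contact force between hood and dish between 8 and 30 N), for 0.3 s.
2. the key rests at its first stop, second stage untouched, and the ring has settled at 0.6 rad (value of joint half above 0.0023 m and value of joint full below 0.001 m and angle between the x axis of ring and the x axis of stand, either way round between 0.48 and 0.72 rad), for 0.4 s.
3. the key is pressed fully home (value of joint full above 0.003 m), for 0.1 s.
At the end, for the whole second after the job is handed in: the hood still presses on the dish with 8 to 30 N; the dish lies flat under it (within 9 mm of its middle) and still; both stages of the key are up (within 0.8 and 0.5 mm) (all of step 1 and value of joint half below 0.0008 m and value of joint full below 0.0005 m and linear speed of dish below 0.01 m/s and horizontal distance between dish and hood below 0.009 m and angle between dish's own z axis and vertical below 0.06 rad); the robot touches nothing.
It fails at once if the hood presses on the dish with more than 32 N, crushing it (contact force between hood and dish above 32 N).
It fails at once if the picture is taken before the ring has settled at focus (value of joint full above 0.002 m and (angle between the x axis of ring and the x axis of stand, either way round below 0.42 rad or angle between the x axis of ring and the x axis of stand, either way round above 0.78 rad)).
It fails at once if the picture is taken with the hood off the dish (value of joint full above 0.002 m and contact force between hood and dish below 5 N).
It fails at once if a bystander is moved by more than 20 mm (distance of any of dish_spare, vial_a, vial_b, forceps_1, marker, tape, cap from where it was at the start of the episode above 0.02 m).
It also fails if it takes over 64 s, if anything falls off the work surface, if the arm or the gripper's body presses on something with over 40 N, if the wrist force passes 120 N, or if a joint passes its speed limit or range.

ROBOT

A 6-joint arm with a two-finger parallel gripper is mounted at the origin on a cart in front of the work surface, level with it; the furniture and walls round the work are solid. World frame = base frame: x ahead of the robot, y to its left, z up, the work surface at z = 0. Lengths are in mm, angles in rad, forces in N, time in s.
With the tool pointing down it reaches from about 350 to 975 mm from the base axis. Payload 7.1 kg.
Tool frame: the origin (TCP) lies at the very end of the fingers, on their centre line; the grasp point (between the pads) lies 19 mm behind it (ctrl.pinch_z is the z of the grasp point in the tool frame, in mm); z points along the fingers, y is the direction in which the jaws open and shut (so a half turn about z gives the same grasp; the last joint's range is limited). The gripper opens to 88 mm and grips with 3 to 60 N. Pads are 20 mm wide; open, the fingers measure 115 mm over their backs; the gripper's body (75 mm by 178 mm) begins 61 mm behind the grasp point.
Start: joints at [-1.305, 0.423, 1.63, -0, 1.089, -0.019], TCP at [175.622, -599.801, 222.675] pointing down, gripper open.
Joint ranges: [-3, 3], [-0.9, 2.11], [0.09, 2.58], [-1.31, 4.45], [0.11, 2.69], [-2.54, 2.54]. Speed limits (rad/s): [2.39, 2.39, 3.01, 3.14, 3.14, 3.14].

INTERFACE

Orientations are given as a rotation vector (axis times angle).
In Python, from workcell import get_obs, optics, ctrl gives the robot as it stands.
- The arm moves only by the shell command python3 -m jog 'ROWS'. ROWS is a JSON object of lists of equal length, an entry for each row: "delta_rot": the turn, a rotation vector about the tool's x, y, z in rad, a list of three; "translation": the shift along the tool's x, y, z in mm, a list of three; "hand": the opening, from -1 (shut) to 1 (fully open). In form: {"delta_rot": [[rx, ry, rz], ...], "translation": [[x, y, z], ...], "hand": [hand, ...]}. A call has 1 to 5 rows; each row is the pose to reach, as a shift and turn from the pose commanded when the call began, along the tool's axes at that moment; what a row does not reach only later rows make up. A row lasts 1/10 s, in which the tool goes at most 50 mm and 8.59 degrees, less where a joint would pass 70% of its speed; a pose out of reach is approached as far as the arm can. A call with a gripper value outside its range is refused whole. The fingers move at their own pace and stop on an object; the grip force is fixed at half the most. Time passes only in rows, so rows that repeat a pose let the fingers close. It gives the time, the measured TCP pose, the force and the opening at its end, in the units of the state.
- get_obs(): the state, without advancing time (a new reading comes with each control period).
- optics.get_image(name): name is "side" or "top"; returns the picture (480x640x3 uint8, red, green, blue); there is no depth.
- optics.calibration(name): a dict with "intrinsics" (3x3 intrinsics, pixels), "k1" (the pictures are not rectified: a ray, as slopes to the right and down, at radius r is drawn at 1 + k1 r^2 times it, then the intrinsics apply), "cam_to_world" (4x4, takes a point from camera to world coordinates). Camera axes: x right, y up, looking along -z (the intrinsics and any distortion apply to the point x, -y, -z); pixel columns grow to the right and rows downward; lengths in mm; the calibration is good to about 2 mm. A picture is of the moment at which its call begins. calibration takes no time and is no camera call.
- ctrl.close_job(): hands the job in, once; it reports no verdict.
The state is a dict: "t": time; "qpos": joint angles; "qvel": joint speeds; "joint_torque": joint torques, N m; "ee_pos": TCP position; "orientation": TCP orientation; "ft_force": force on the tool from outside, world axes, zero at the start; "moment": the same for the moment, N m; "width": finger opening in mm.
Only numpy, scipy, OpenCV 4.12 (cv2) and the standard library are available. Lean on these libraries where they do the work, as an engineer would, in place of code of your own. Each camera call takes 0.05 s, during which the arm holds its last target. There are 200 camera calls.

## Working session

There is one attempt and no reset: what is moved stays moved. The work goes in short steps, Python scripts to look and compute and a shell command to move; the robot and the scene stay as the last step left them, time stands still between calls to the robot, and variables do not carry over. Pictures are saved under pics/ and viewed, about 8 in all and at most 12, crops included, and the job is handed in when it is done.

```bash
ls; mkdir -p pics
python3 - <<'E'
from workcell import get_obs, optics, ctrl
import cv2, numpy as np
np.set_printoptions(precision=3,suppress=True)
for n in("side","top"):
    im=optics.get_image(n); cv2.imwrite(f"pics/{n}0.png",im[:,:,::-1])
    print(n,optics.calibration(n))
print(get_obs(),ctrl.pinch_z)
E
```

```text
pics
side {'intrinsics': array([[471.408,   0.   , 319.526],
       [  0.   , 471.408, 240.705],
       [  0.   ,   0.   ,   1.   ]]), 'k1': -0.06620925893937545, 'cam_to_world': array([[    0.971,     0.081,    -0.224,   283.655],
       [   -0.238,     0.415,    -0.878, -1007.296],
       [    0.022,     0.906,     0.422,   679.285],
       [    0.   ,     0.   ,     0.   ,     1.   ]])}
top {'intrinsics': array([[495.435,   0.   , 317.066],
       [  0.   , 495.435, 237.562],
       [  0.   ,   0.   ,   1.   ]]), 'k1': 0.04221023216626191, 'cam_to_world': array([[  -0.016,    0.991,   -0.13 ,  405.226],
       [  -1.   ,   -0.016,    0.001,   56.202],
       [  -0.001,    0.13 ,    0.991, 1337.932],
       [   0.   ,    0.   ,    0.   ,    1.   ]])}
{'t': 0.1, 'qpos': array([-1.305,  0.424,  1.631, -0.   ,  1.089, -0.019]), 'qvel': array([ 0.   , -0.001, -0.002,  0.002, -0.   ,  0.001]), 'joint_torque': array([  0.001, -54.561, -27.433,   0.065,   0.019,  -0.   ]), 'ee_pos': array([ 175.487, -599.328,  221.969]), 'orientation': array([-3.108, -0.446,  0.   ]), 'ft_force': array([0.203, 0.065, 0.276]), 'moment': array([ 0.01 , -0.009,  0.006]), 'width': 87.94961328988738} -18.700000000000003
```

View pics/side0.png

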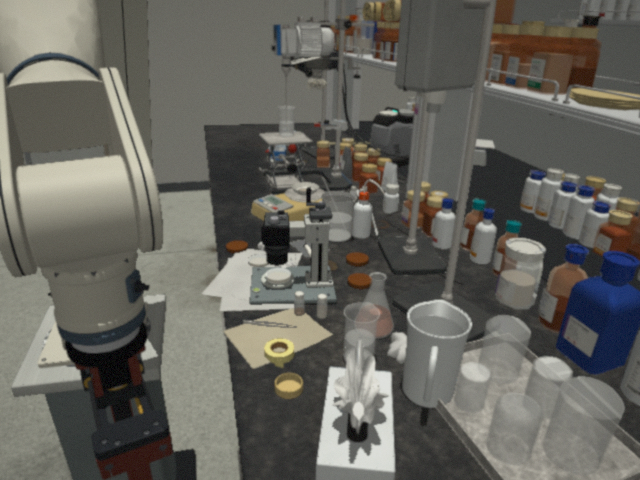

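View pics/top0.png

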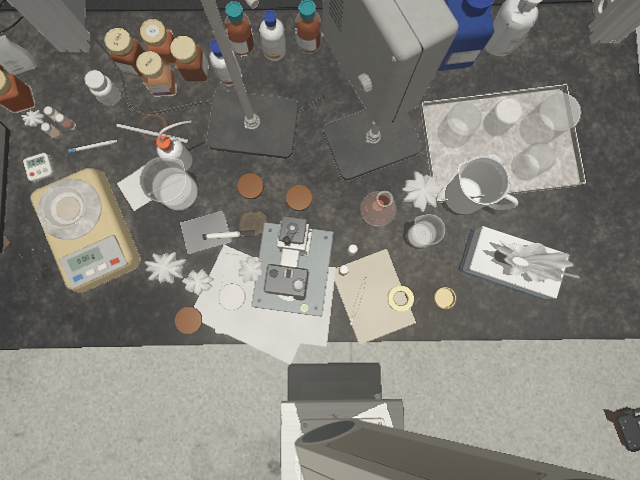

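Stand in the top view is at about (292,268), with its column at (293,235). In the side view it is at (293,250). Possible look-alikes are the brown discs in the top view at (250,185), (298,197) and (188,320), and the spare dish at (231,296). The real dish is hidden under the camera. Next: close crops.

Run:
```python
import cv2, numpy as np
a=cv2.imread("pics/top0.png")[205:325,240:350]; b=cv2.imread("pics/side0.png")[175:315,235:355]
A=cv2.resize(a,None,fx=4.4,fy=4.4,interpolation=cv2.INTER_CUBIC)[:, :]
A=cv2.resize(a,(396,432),interpolation=cv2.INTER_CUBIC)   # 3.6x
B=cv2.resize(b,(396,462),interpolation=cv2.INTER_CUBIC)   # 3.3x
c=np.zeros((462,800,3),np.uint8); c[:432,:396]=A; c[:,404:]=B
cv2.imwrite("pics/crop0.png",c)
```

```text
(no output)
```

View pics/crop0.png

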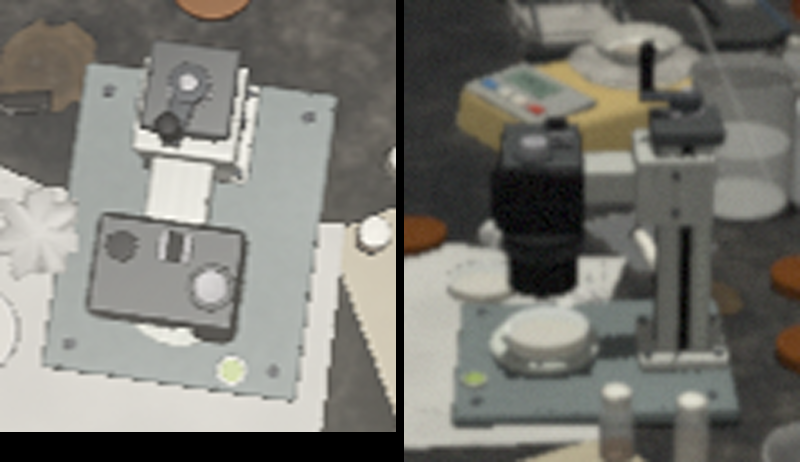

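The left crop (top view) shows the crank hub at (187,82), the grip top at (168,128) and the steel key at (211,287). The right crop (side view) shows the grip at (648,42..95), the key at (535,140), and the dish on its table under the hood.

```bash
cat > h.py <<'E'
import numpy as np, cv2
from workcell import optics
np.set_printoptions(precision=2,suppress=True)
def ray(n,uv):
    c=optics.calibration(n);K=np.array(c["intrinsics"]);T=np.array(c["cam_to_world"])
    p=cv2.undistortPoints(np.array([[uv]],float),K,np.array([c["k1"],0,0,0,0.]))[0,0]
    d=T[:3,:3]@[p[0],-p[1],-1]; return T[:3,3],d/np.linalg.norm(d)
def plane(n,uv,z):
    o,d=ray(n,uv); return o+d*(z-o[2])/d[2]
def tri(a,b):
    (o,d),(p,e)=ray("top",a),ray("side",b)
    s=np.linalg.lstsq(np.c_[d,-e],p-o,rcond=None)[0]
    P,Q=o+s[0]*d,p+s[1]*e; return (P+Q)/2,np.linalg.norm(P-Q)
E
python3 - <<'E'
from h import *
t=lambda x,y:(240+x/3.6,205+y/3.6); s=lambda x,y:(235+(x-404)/3.3,175+y/3.3)
C=np.array([plane("top",t(*p),18) for p in[(87,65),(336,97),(293,400),(42,366)]])
ctr=C.mean(0); ax=(C[0]+C[1]-C[2]-C[3]);L=np.linalg.norm(ax)/2;ax/=np.linalg.norm(ax);lat=np.array([-ax[1],ax[0],0])
print("plate",ctr,"L",L,"W",np.linalg.norm(C[0]-C[1]),"yaw",np.arctan2(ax[1],ax[0]))
print("optical axis",ctr-40*ax,"column",ctr+75*ax)
print("griptop",tri(t(168,128),s(648,42)));print("key",tri(t(211,287),s(535,140)))
for z in(231,240,250,260,290):print(z,"hub",plane("top",t(187,82),z),"grip",plane("top",t(168,128),z))
for z in(170,185,200):print(z,"key",plane("top",t(211,287),z))
E
```

```text
plate [495.29 121.41  18.  ] L 225.48260246984432 W 187.97948550364734 yaw -0.15408162145442025
optical axis [455.77 127.55  18.  ] column [569.4 109.9  18. ]
griptop (array([538.82, 119.98, 290.11]), np.float64(2.804778997628675))
key (array([446.31,  98.23, 223.5 ]), np.float64(1.196230250744581))
231 hub [573.79 111.68 231.  ] grip [544.89 123.83 231.  ]
240 hub [572.42 111.23 240.  ] grip [543.76 123.29 240.  ]
250 hub [570.9  110.73 250.  ] grip [542.49 122.67 250.  ]
260 hub [569.38 110.23 260.  ] grip [541.23 122.06 260.  ]
290 hub [564.81 108.73 290.  ] grip [537.45 120.23 290.  ]
170 key [447.66 100.34 170.  ]
185 key [447.11  99.77 185.  ]
200 key [446.57  99.2  200.  ]
```

Triangulation: the crank axis is at about (570,110). The grip top is at (538,120,290), which gives a radius of about 33 (32 expected). The key is at (446,98,223), and the plate measures 225x188 (230x190 expected). These agree, so I'll rise and square the tool to the world axes.

```bash
python3 -m jog '{"delta_rot":[[0,0,0.1],[0,0,0.2],[0,0,0.285],[0,0,0.285],[0,0,0.285]],"translation":[[0,0,-50],[0,0,-100],[0,0,-150],[0,0,-180],[0,0,-180]],"hand":[1,1,1,1,1]}'
```

```text
t: 0.6
ee_pos: [176.1, -601.6, 408.1]
orientation: [3.133, -0.0, 0.004]
ft_force: [-0.9, -0.1, 0.9]
width: 87.7
```

```bash
Z='[[0,0,0],[0,0,0],[0,0,0],[0,0,0],[0,0,0]]'
python3 -m jog '{"delta_rot":[[0,0,0],[0,0,0],[0,0,0],[0,0,0],[0,0,0]],"translation":[[22,-44,0],[44,-88,0],[66,-132,0],[88,-176,0],[110,-220,0]],"hand":[1,1,1,1,1]}'
python3 -m jog '{"delta_rot":[[0,0,0],[0,0,0],[0,0,0],[0,0,0],[0,0,0]],"translation":[[22,-44,0],[44,-88,0],[66,-132,0],[88,-176,0],[110,-220,0]],"hand":[1,1,1,1,1]}'
python3 -m jog '{"delta_rot":[[0,0,0],[0,0,0],[0,0,0],[0,0,0],[0,0,0]],"translation":[[22,-44,0],[44,-88,0],[66,-132,0],[88,-176,0],[110,-220,0]],"hand":[0,0,0,0,0]}'
```

```text
t: 1.1
ee_pos: [285.7, -377.5, 401.0]
orientation: [-3.139, 0.001, 0.002]
ft_force: [0.5, -0.9, 0.4]
width: 87.8
t: 1.6
ee_pos: [395.5, -157.7, 401.3]
orientation: [-3.141, 0.0, 0.003]
ft_force: [-0.2, -0.6, -0.3]
width: 87.6
t: 2.1
ee_pos: [505.6, 62.2, 401.1]
orientation: [3.141, 0.001, -0.003]
ft_force: [0.7, -0.5, 0.6]
width: 51.5
```

```bash
python3 -m jog '{"delta_rot":[[0,0,0],[0,0,0],[0,0,0],[0,0,0],[0,0,0]],"translation":[[22,-40,0],[33,-58,30],[33,-58,75],[33,-58,92],[33,-58,92]],"hand":[0,0,0,0,0]}'
python3 - <<'E'
from workcell import *
import cv2,numpy as np
a=optics.get_image("top")[:,:,::-1]; b=optics.get_image("side")[:,:,::-1]
print(get_obs()["ee_pos"],get_obs()["width"])
a=cv2.resize(a[195:305,230:340],(396,396),interpolation=cv2.INTER_CUBIC);b=cv2.resize(b[120:320,235:355],(396,660),interpolation=cv2.INTER_CUBIC)[:600]
c=np.zeros((600,800,3),np.uint8); c[:396,:396]=a; c[:,404:]=b
cv2.imwrite("pics/crop1.png",c)
E
```

```text
t: 2.6
ee_pos: [536.1, 117.9, 306.0]
orientation: [3.14, 0.001, -0.013]
ft_force: [-0.8, 0.5, -0.3]
width: 43.7
[538.55108511 118.01608213 310.20563971] 44.00800349114436
```

View pics/crop1.png

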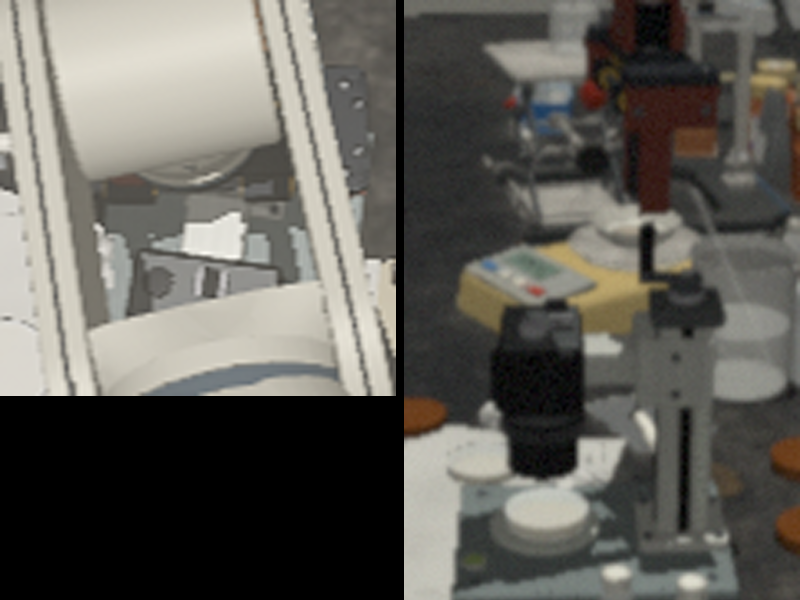

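Side view: the finger centre column (654) lies over the grip (648), within the offset of the near finger. The grip top at row 225 is just under the tips at row 210. Descending and closing.

```bash
python3 -m jog '{"delta_rot":[[0,0,0],[0,0,0],[0,0,0],[0,0,0],[0,0,0]],"translation":[[0,-2,15],[0,-2,30],[0,-2,45],[0,-2,52],[0,-2,52]],"hand":[0,0,0,0,0]}'
python3 -m jog '{"delta_rot":[[0,0,0],[0,0,0],[0,0,0],[0,0,0],[0,0,0]],"translation":[[0,0,0],[0,0,0],[0,0,0],[0,0,0],[0,0,0]],"hand":[-0.6,-0.8,-1,-1,-1]}'
python3 -m jog '{"delta_rot":[[0,0,0],[0,0,0],[0,0,0]],"translation":[[0,0,0],[0,0,0],[0,0,0]],"hand":[-1,-1,-1]}'
```

```text
t: 3.2
ee_pos: [538.9, 119.9, 259.0]
orientation: [-3.142, 0.001, -0.0]
ft_force: [0.6, 0.5, 0.8]
width: 43.5
t: 3.7
ee_pos: [539.1, 121.0, 259.3]
orientation: [-3.14, 0.0, -0.002]
ft_force: [-1.0, 5.1, 3.5]
width: 13.9
t: 4.0
ee_pos: [539.1, 121.0, 259.3]
orientation: [-3.14, 0.0, -0.002]
ft_force: [-0.9, 5.1, 3.6]
width: 14.2
```

Run:
```python
import numpy as np
th0=2.80
for c in range(11):
    b=th0-0.75*c; r=[]
    for k in range(1,6):
        a=b-0.15*k; r.append([round(32*(np.cos(a)-np.cos(b)),1),round(-32*(np.sin(a)-np.sin(b)),1),0])
    a=b-.75; print(c,str(r).replace(' ',''),"end tan dir",round(np.sin(a),2),round(-np.cos(a),2))
```

```text
0 [[np.float64(1.9),np.float64(-4.4),0],[np.float64(4.5),np.float64(-8.4),0],[np.float64(7.7),np.float64(-12.0),0],[np.float64(11.3),np.float64(-15.2),0],[np.float64(15.4),np.float64(-17.7),0]] end tan dir 0.89 0.46
1 [[np.float64(4.4),np.float64(-1.9),0],[np.float64(9.1),np.float64(-3.1),0],[np.float64(13.8),np.float64(-3.6),0],[np.float64(18.6),np.float64(-3.4),0],[np.float64(23.3),np.float64(-2.4),0]] end tan dir 0.96 -0.27
2 [[np.float64(4.5),np.float64(1.6),0],[np.float64(8.7),np.float64(3.9),0],[np.float64(12.6),np.float64(6.8),0],[np.float64(15.9),np.float64(10.2),0],[np.float64(18.7),np.float64(14.1),0]] end tan dir 0.52 -0.85
3 [[np.float64(2.2),np.float64(4.3),0],[np.float64(3.7),np.float64(8.8),0],[np.float64(4.6),np.float64(13.5),0],[np.float64(4.7),np.float64(18.3),0],[np.float64(4.1),np.float64(23.1),0]] end tan dir -0.2 -0.98
4 [[np.float64(-1.3),np.float64(4.6),0],[np.float64(-3.3),np.float64(9.0),0],[np.float64(-5.9),np.float64(13.0),0],[np.float64(-9.1),np.float64(16.6),0],[np.float64(-12.7),np.float64(19.7),0]] end tan dir -0.81 -0.58
5 [[np.float64(-4.1),np.float6
[... 561 characters left out ...]
],[np.float64(-7.3),np.float64(-22.3),0]] end tan dir 0.06 1.0
8 [[np.float64(0.6),np.float64(-4.8),0],[np.float64(2.0),np.float64(-9.4),0],[np.float64(4.0),np.float64(-13.7),0],[np.float64(6.6),np.float64(-17.7),0],[np.float64(9.8),np.float64(-21.3),0]] end tan dir 0.72 0.69
9 [[np.float64(3.7),np.float64(-3.0),0],[np.float64(7.8),np.float64(-5.5),0],[np.float64(12.3),np.float64(-7.3),0],[np.float64(16.9),np.float64(-8.4),0],[np.float64(21.7),np.float64(-8.9),0]] end tan dir 1.0 0.01
10 [[np.float64(4.8),np.float64(0.3),0],[np.float64(9.5),np.float64(1.3),0],[np.float64(14.0),np.float64(3.0),0],[np.float64(18.1),np.float64(5.4),0],[np.float64(21.9),np.float64(8.3),0]] end tan dir 0.74 -0.67
```

Segments 0 and 1 first: 1.5 rad lowers the camera 9 mm, which is less than the minimum gap. I'm adding +1 mm y to cancel the initial offset.

```bash
python3 -m jog '{"delta_rot":[[0,0,0],[0,0,0],[0,0,0],[0,0,0],[0,0,0]],"translation":[[1.9,-5.4,0],[4.5,-9.4,0],[7.7,-13,0],[11.3,-16.2,0],[15.4,-18.7,0]],"hand":[-1,-1,-1,-1,-1]}'
python3 -m jog '{"delta_rot":[[0,0,0],[0,0,0],[0,0,0],[0,0,0],[0,0,0]],"translation":[[4.4,-1.9,0],[9.1,-3.1,0],[13.8,-3.6,0],[18.6,-3.4,0],[23.3,-2.4,0]],"hand":[-1,-1,-1,-1,-1]}'
```

```text
t: 4.5
ee_pos: [553.7, 139.6, 259.3]
orientation: [-3.141, 0.0, 0.002]
ft_force: [-5.3, 4.3, 7.6]
width: 14.4
t: 5.0
ee_pos: [578.2, 142.7, 259.4]
orientation: [-3.139, -0.0, -0.003]
ft_force: [-0.1, 6.8, 3.6]
width: 14.0
```

```bash
python3 -m jog '{"delta_rot":[[0,0,0],[0,0,0],[0,0,0],[0,0,0],[0,0,0]],"translation":[[4.5,0.1,0],[8.7,2.4,0],[12.6,5.3,0],[15.9,8.7,0],[18.7,12.6,0]],"hand":[-1,-1,-1,-1,-1]}'
python3 -m jog '{"delta_rot":[[0,0,0],[0,0,0],[0,0,0],[0,0,0],[0,0,0]],"translation":[[2.2,4.3,0],[3.7,8.8,0],[4.6,13.5,0],[4.7,18.3,0],[4.1,23.1,0]],"hand":[-1,-1,-1,-1,-1]}'
python3 - <<'E'
from workcell import *
import cv2,numpy as np
b=optics.get_image("side")[:,:,::-1]; o=get_obs();print(o["ee_pos"],o["ft_force"])
cv2.imwrite("pics/s2.png",cv2.resize(b[170:310,235:355],(480,560),interpolation=cv2.INTER_CUBIC))
E
```

```text
t: 5.5
ee_pos: [597.2, 128.6, 259.3]
orientation: [-3.141, 0.0, -0.003]
ft_force: [-0.0, 2.3, 5.3]
width: 14.2
t: 6.0
ee_pos: [601.1, 105.0, 259.3]
orientation: [3.141, -0.001, 0.003]
ft_force: [0.3, 1.5, 4.5]
width: 14.5
[600.89241771 104.27240504 259.27836641] [0.23521173 0.61425859 5.4828966 ]
```

View pics/s2.png

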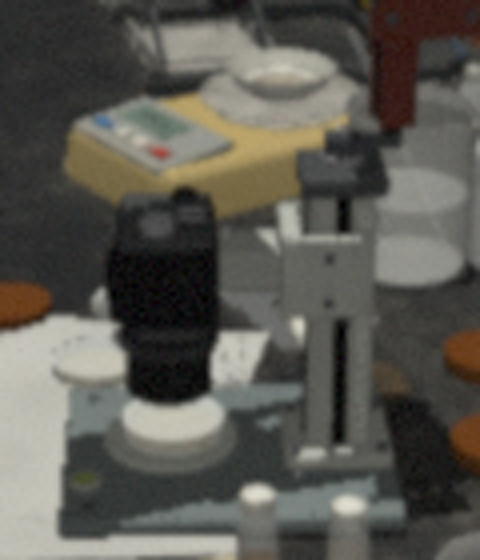

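Turning the crank has lowered the head 18 mm. The hood rim front is at crop row 402 and the dish top centre at about row 407, which leaves a gap of roughly 17 mm, or about 2.8 rad. Continuing with 1.5 rad more.

```bash
python3 -m jog '{"delta_rot":[[0,0,0],[0,0,0],[0,0,0],[0,0,0],[0,0,0]],"translation":[[-1.3,4.6,0],[-3.3,9.0,0],[-5.9,13.0,0],[-9.1,16.6,0],[-12.7,19.7,0]],"hand":[-1,-1,-1,-1,-1]}'
python3 -m jog '{"delta_rot":[[0,0,0],[0,0,0],[0,0,0],[0,0,0],[0,0,0]],"translation":[[-4.1,2.5,0],[-8.5,4.3,0],[-13.2,5.5,0],[-17.9,6.0,0],[-22.7,5.7,0]],"hand":[-1,-1,-1,-1,-1]}'
```

```text
t: 6.55
ee_pos: [588.0, 85.6, 259.2]
orientation: [-3.141, 0.001, -0.002]
ft_force: [-0.4, 3.7, 6.7]
width: 14.4
t: 7.05
ee_pos: [565.5, 80.1, 259.2]
orientation: [-3.141, 0.001, -0.003]
ft_force: [2.3, 4.3, 3.7]
width: 14.3
```

```bash
python3 -m jog '{"delta_rot":[[0,0,0],[0,0,0],[0,0,0]],"translation":[[-4.7,-1.7,0],[-9.2,-3.3,0],[-13.4,-5.7,0]],"hand":[-1,-1,-1]}'
python3 -m jog '{"delta_rot":[[0,0,0],[0,0,0]],"translation":[[-3.8,-2.9,0],[-7.1,-6.3,0]],"hand":[-1,-1]}'
python3 - <<'E'
from h import *
for c in (0,1,2,3,4):
    b=-2.45-0.3*c
    print(c,[[round(float(32*(np.cos(a)-np.cos(b))),1),round(float(-32*(np.sin(a)-np.sin(b))),1),0] for a in(b-.15,b-.3)],"tan",np.sin(b-.3),-np.cos(b-.3))
E
```

```text
t: 7.35
ee_pos: [552.1, 85.2, 259.3]
orientation: [3.141, -0.0, 0.003]
ft_force: [2.9, 0.6, 5.5]
width: 14.2
t: 7.55
ee_pos: [545.1, 91.5, 259.3]
orientation: [3.14, -0.0, 0.003]
ft_force: [2.8, -0.2, 4.3]
width: 14.3
0 [[-2.8, -3.9, 0], [-4.9, -8.2, 0]] tan -0.38166099205233167 0.9243023786324636
1 [[-1.5, -4.6, 0], [-2.3, -9.3, 0]] tan -0.0914646422324372 0.9958083245390612
2 [[-0.1, -4.8, 0], [0.6, -9.5, 0]] tan 0.20690197167339977 0.9783616785819341
3 [[1.3, -4.6, 0], [3.4, -9.0, 0]] tan 0.48678664865569937 0.8735208976839379
4 [[2.6, -4.0, 0], [5.9, -7.6, 0]] tan 0.7231881240865121 0.6906510965605076
```

```bash
python3 -m jog '{"delta_rot":[[0,0,0],[0,0,0]],"translation":[[-2.8,-3.9,0],[-4.9,-8.2,0]],"hand":[-1,-1]}'
python3 -m jog '{"delta_rot":[[0,0,0],[0,0,0]],"translation":[[-1.5,-4.6,0],[-2.3,-9.3,0]],"hand":[-1,-1]}'
```

```text
t: 7.75
ee_pos: [540.1, 99.6, 259.2]
orientation: [3.14, -0.0, 0.003]
ft_force: [3.1, -1.2, 4.8]
width: 14.1
t: 7.95
ee_pos: [537.8, 108.9, 259.2]
orientation: [3.14, -0.0, 0.003]
ft_force: [1.3, -1.8, 4.8]
width: 14.4
```

```bash
python3 -m jog '{"delta_rot":[[0,0,0],[0,0,0]],"translation":[[-0.1,-4.8,0],[0.6,-9.5,0]],"hand":[-1,-1]}'
python3 - <<'E'
from workcell import *
import cv2,numpy as np
b=optics.get_image("side")[:,:,::-1]; o=get_obs();print(o["ee_pos"],o["ft_force"])
cv2.imwrite("pics/s3.png",cv2.resize(b[170:310,235:355],(480,560),interpolation=cv2.INTER_CUBIC))
E
```

```text
t: 8.15
ee_pos: [538.3, 118.3, 259.2]
orientation: [3.14, -0.0, 0.002]
ft_force: [0.8, -1.7, 6.6]
width: 14.3
[538.43491459 118.95708319 259.22976635] [ 0.53309086 -0.59403583  5.69674926]
```

View pics/s3.png

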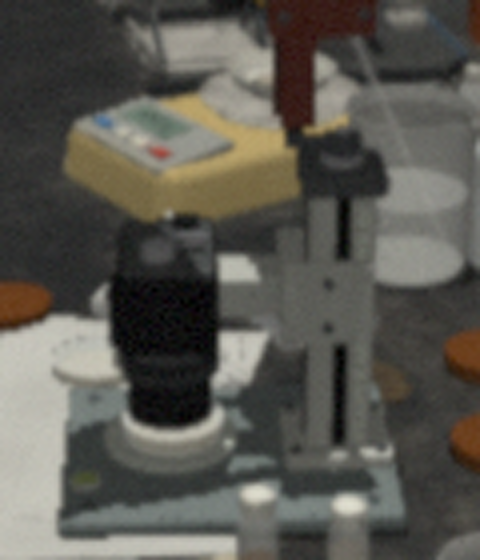

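The hood rim is now at crop row about 426, so contact is imminent. The crank has turned 6.15 rad and the tangential force is still at its baseline of about 1.6 to 2 N.

```bash
python3 -m jog '{"delta_rot":[[0,0,0],[0,0,0]],"translation":[[1.3,-4.6,0],[3.4,-9.0,0]],"hand":[-1,-1]}'
```

```text
t: 8.4
ee_pos: [541.5, 127.2, 259.2]
orientation: [3.14, -0.0, 0.001]
ft_force: [0.7, -2.5, 7.0]
width: 14.7
```

```bash
python3 -m jog '{"delta_rot":[[0,0,0],[0,0,0]],"translation":[[2.6,-4.0,0],[5.9,-7.6,0]],"hand":[-1,-1]}'
python3 - <<'E'
from h import *
for c in (0,1,2,3,4):
    b=-3.95-0.3*c
    print(c,[[round(float(32*(np.cos(a)-np.cos(b))),1),round(float(-32*(np.sin(a)-np.sin(b))),1),0] for a in(b-.15,b-.3)],"tan",np.sin(b-.3),-np.cos(b-.3))
E
```

```text
t: 8.6
ee_pos: [546.9, 134.6, 259.2]
orientation: [3.139, 0.0, -0.001]
ft_force: [-3.0, -4.6, 9.6]
width: 14.2
0 [[3.7, -3.0, 0], [7.8, -5.5, 0]] tan 0.8949893582285835 0.4460874899137928
1 [[4.4, -1.8, 0], [9.1, -2.9, 0]] tan 0.9868438585032365 0.1616762163536865
2 [[4.8, -0.4, 0], [9.6, -0.1, 0]] tan 0.9905465359667133 -0.1371771121009073
3 [[4.7, 1.0, 0], [9.2, 2.7, 0]] tan 0.9057666414687049 -0.42377681767942743
4 [[4.2, 2.4, 0], [8.0, 5.3, 0]] tan 0.7400773104888944 -0.6725218022484659
```

The tangential force jumped from 1.9 to 5.3 N, so the hood is on the dish. One more small step of 0.3 rad to confirm and to seat it well inside the window.

```bash
python3 -m jog '{"delta_rot":[[0,0,0],[0,0,0]],"translation":[[3.7,-3.0,0],[7.8,-5.5,0]],"hand":[-1,-1]}'
python3 -m jog '{"delta_rot":[[0,0,0],[0,0,0],[0,0,0]],"translation":[[0,0,0],[0,0,0],[0,0,0]],"hand":[-1,-1,-1]}'
```

```text
t: 8.8
ee_pos: [554.2, 140.1, 259.1]
orientation: [3.139, -0.0, -0.003]
ft_force: [-4.9, -2.6, 10.0]
width: 14.4
t: 9.1
ee_pos: [554.9, 140.4, 259.2]
orientation: [3.14, -0.0, 0.0]
ft_force: [-2.5, -1.3, 7.2]
width: 14.1
```

Contact is confirmed at 5.5 N tangential, holding steady. Now let go and rise.

```bash
python3 -m jog '{"delta_rot":[[0,0,0],[0,0,0],[0,0,0],[0,0,0],[0,0,0]],"translation":[[0,0,0],[0,0,0],[0,0,0],[0,0,0],[0,0,0]],"hand":[-0.3,0,0,0,0]}'
python3 -m jog '{"delta_rot":[[0,0,0],[0,0,0],[0,0,0],[0,0,0],[0,0,0]],"translation":[[0,0,-15],[0,0,-40],[0,0,-65],[-30,10,-70],[-60,25,-70]],"hand":[0,0,0,0,-1]}'
python3 -m jog '{"delta_rot":[[0,0,0],[0,0,0],[0,0,0],[0,0,0],[0,0,0]],"translation":[[-30,10,0],[-48,16,0],[-48,16,0],[-48,16,0],[-48,16,0]],"hand":[-1,-1,-1,-1,-1]}'
python3 - <<'E'
from workcell import *
import cv2,numpy as np
a=optics.get_image("top")[:,:,::-1];b=optics.get_image("side")[:,:,::-1]; o=get_obs();print(o["ee_pos"],o["ft_force"],o["width"])
a=cv2.resize(a[225:325,240:340],(360,360),interpolation=cv2.INTER_CUBIC);b=cv2.resize(b[150:290,245:345],(430,600),interpolation=cv2.INTER_CUBIC)
c=np.zeros((600,800,3),np.uint8); c[:360,:360]=a; c[:,370:]=b
cv2.imwrite("pics/c4.png",c)
E
```

```text
t: 9.6
ee_pos: [554.7, 141.1, 258.4]
orientation: [3.141, -0.0, -0.001]
ft_force: [0.5, -0.2, 0.5]
width: 43.8
t: 10.1
ee_pos: [495.1, 116.5, 329.7]
orientation: [-3.141, -0.001, -0.003]
ft_force: [-1.3, 0.6, 0.3]
width: 39.3
t: 10.6
ee_pos: [447.9, 100.5, 328.8]
orientation: [-3.141, 0.0, -0.001]
ft_force: [0.2, 0.2, -0.1]
width: 1.6
[447.71558852 100.50826272 328.54643179] [-0.27869291  0.08528169 -0.1995446 ] 0.5645216306893693
```

View pics/c4.png

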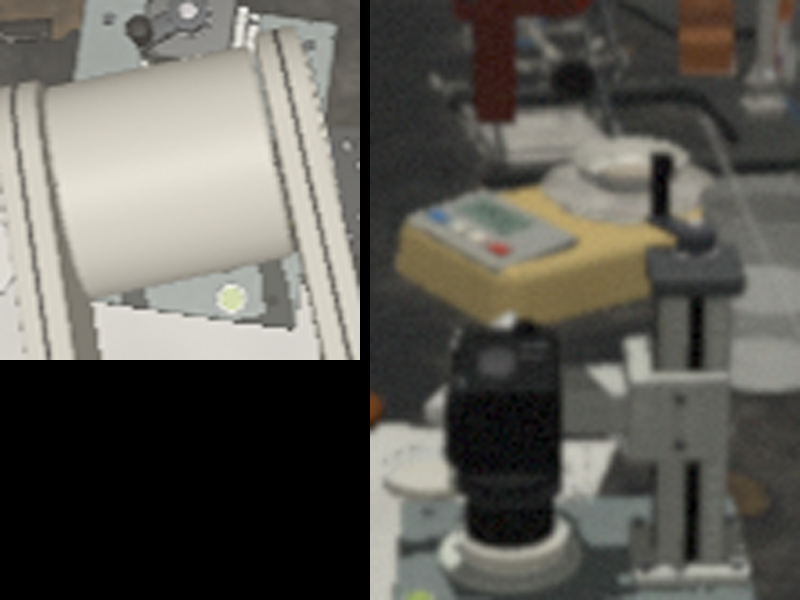

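The hood sits on the dish and the grip is free. In the crop the key is at (499,360) and the closed fingers at (495,~120) above it. Working out the key's present height.

Run:
```python
from h import *
uv=(245+(499-370)/4.3,150+360/4.286)
for z in(175,180,185,190,195): 
    print(z,plane("side",uv,z),plane("top",(298.6,284.7),z))
s=(245+(495-370)/4.3,150+120/4.286)
for z in (320,328):print(plane("side",s,z))
```

```text
175 [447.6  103.09 175.  ] [447.53 100.17 175.  ]
180 [445.97  92.08 180.  ] [447.34  99.98 180.  ]
185 [444.35  81.08 185.  ] [447.16  99.79 185.  ]
190 [442.72  70.07 190.  ] [446.98  99.6  190.  ]
195 [441.1   59.06 195.  ] [446.8   99.42 195.  ]
[450.86 123.45 320.  ]
[447.14  98.27 328.  ]
```

```bash
python3 -m jog '{"delta_rot":[[0,0,0],[0,0,0],[0,0,0],[0,0,0],[0,0,0]],"translation":[[-1,0,40],[-1,0,80],[-1,0,120],[-1,0,138],[-1,0,138]],"hand":[-1,-1,-1,-1,-1]}'
for i in 1; do python3 -m jog '{"delta_rot":[[0,0,0],[0,0,0],[0,0,0]],"translation":[[0,0,1],[0,0,1],[0,0,1]],"hand":[-1,-1,-1]}'; done
```

```text
t: 11.2
ee_pos: [444.4, 100.0, 187.9]
orientation: [3.14, -0.0, -0.009]
ft_force: [-0.2, -0.3, 0.6]
width: 0.9
t: 11.5
ee_pos: [446.9, 100.5, 190.9]
orientation: [-3.141, 0.0, -0.004]
ft_force: [0.5, -0.7, -1.2]
width: 0.7
```

```bash
python3 -m jog '{"delta_rot":[[0,0,0],[0,0,0],[0,0,0]],"translation":[[0,0,1],[0,0,2],[0,0,2]],"hand":[-1,-1,-1]}'
python3 -m jog '{"delta_rot":[[0,0,0],[0,0,0],[0,0,0]],"translation":[[0,0,1],[0,0,2],[0,0,2]],"hand":[-1,-1,-1]}'
```

```text
t: 11.8
ee_pos: [445.9, 100.2, 187.9]
orientation: [-3.141, 0.0, -0.001]
ft_force: [-0.2, -0.1, 0.3]
width: 0.3
t: 12.1
ee_pos: [445.7, 100.2, 185.5]
orientation: [3.142, -0.0, -0.001]
ft_force: [0.2, -0.4, 0.1]
width: 0.4
```

```bash
python3 -m jog '{"delta_rot":[[0,0,0],[0,0,0]],"translation":[[0,0,1],[0,0,1]],"hand":[-1,-1]}'
python3 -m jog '{"delta_rot":[[0,0,0],[0,0,0]],"translation":[[0,0,1],[0,0,1]],"hand":[-1,-1]}'
python3 -m jog '{"delta_rot":[[0,0,0],[0,0,0]],"translation":[[0,0,1],[0,0,1]],"hand":[-1,-1]}'
```

```text
t: 12.3
ee_pos: [445.8, 100.2, 184.5]
orientation: [3.142, -0.0, -0.0]
ft_force: [1.4, 0.1, 0.3]
width: 0.2
t: 12.5
ee_pos: [445.8, 100.2, 183.6]
orientation: [3.142, -0.0, -0.0]
ft_force: [0.0, 0.2, -0.4]
width: 0.4
t: 12.7
ee_pos: [445.8, 100.2, 182.6]
orientation: [3.142, -0.0, -0.0]
ft_force: [0.7, -0.6, 0.5]
width: 0.6
```

```bash
python3 -m jog '{"delta_rot":[[0,0,0],[0,0,0]],"translation":[[0,0,1],[0,0,1]],"hand":[-1,-1]}'
python3 -m jog '{"delta_rot":[[0,0,0],[0,0,0]],"translation":[[0,0,1],[0,0,1]],"hand":[-1,-1]}'
```

```text
t: 12.9
ee_pos: [445.9, 100.3, 181.7]
orientation: [-3.142, 0.0, -0.0]
ft_force: [-0.2, 0.6, 0.3]
width: 0.2
t: 13.1
ee_pos: [445.9, 100.3, 180.7]
orientation: [-3.142, 0.0, -0.0]
ft_force: [-0.3, 0.2, 1.6]
width: 0.8
```

```bash
python3 -m jog '{"delta_rot":[[0,0,0],[0,0,0]],"translation":[[0,0,1],[0,0,1]],"hand":[-1,-1]}'
python3 -m jog '{"delta_rot":[[0,0,0],[0,0,0]],"translation":[[0,0,1],[0,0,1]],"hand":[-1,-1]}'
```

```text
t: 13.3
ee_pos: [445.9, 100.2, 179.7]
orientation: [3.142, -0.0, 0.0]
ft_force: [0.2, 0.7, 1.9]
width: 0.6
t: 13.5
ee_pos: [445.9, 100.2, 178.7]
orientation: [-3.142, 0.0, -0.0]
ft_force: [0.5, 0.2, 2.7]
width: 0.4
```

The key met the tip at z of about 181. The soft stage is at 2.7 N and nearing its stop.

```bash
python3 -m jog '{"delta_rot":[[0,0,0],[0,0,0]],"translation":[[0,0,0.7],[0,0,0.7]],"hand":[-1,-1]}'
python3 -m jog '{"delta_rot":[[0,0,0],[0,0,0]],"translation":[[0,0,0.4],[0,0,0.4]],"hand":[-1,-1]}'
```

```text
t: 13.7
ee_pos: [446.0, 100.3, 178.4]
orientation: [-3.142, 0.0, -0.0]
ft_force: [-2.0, 0.1, 9.0]
width: 0.5
t: 13.9
ee_pos: [446.0, 100.3, 178.1]
orientation: [-3.142, 0.0, -0.001]
ft_force: [-1.5, -0.9, 10.0]
width: 0.3
```

Stiffer than wanted, at the edge of the second stage. Backing off 0.7 mm.

```bash
python3 -m jog '{"delta_rot":[[0,0,0],[0,0,0]],"translation":[[0,0,-0.7],[0,0,-0.7]],"hand":[-1,-1]}'
```

```text
t: 14.1
ee_pos: [446.0, 100.3, 178.5]
orientation: [-3.142, 0.0, -0.001]
ft_force: [-1.1, 0.2, 5.8]
width: 0.4
```

5.8 N, firmly on the first stop. Holding about 3 s.

```bash
for i in 1 2 3 4 5 6; do python3 -m jog '{"delta_rot":[[0,0,0],[0,0,0],[0,0,0],[0,0,0],[0,0,0]],"translation":[[0,0,0],[0,0,0],[0,0,0],[0,0,0],[0,0,0]],"hand":[-1,-1,-1,-1,-1]}'|grep -E "^t|ft|ee"; done
python3 - <<'E'
from workcell import *
import cv2,numpy as np
b=optics.get_image("side")[:,:,::-1]
for i in range(3): b=b
cv2.imwrite("pics/s5.png",cv2.resize(b[200:300,245:325],(640,600)[:2],interpolation=cv2.INTER_CUBIC))
E
```

```text
t: 14.6
ee_pos: [446.0, 100.3, 178.5]
ft_force: [-1.6, 0.7, 6.5]
t: 15.1
ee_pos: [446.0, 100.3, 178.5]
ft_force: [-1.7, 0.3, 5.8]
t: 15.6
ee_pos: [446.0, 100.3, 178.5]
ft_force: [-1.3, 0.4, 5.9]
t: 16.1
ee_pos: [446.0, 100.2, 178.5]
ft_force: [-1.1, -0.3, 6.1]
t: 16.6
ee_pos: [446.0, 100.2, 178.5]
ft_force: [-1.3, 0.4, 6.2]
t: 17.1
ee_pos: [445.9, 100.2, 178.5]
ft_force: [-1.4, -0.7, 6.4]
```

View pics/s5.png

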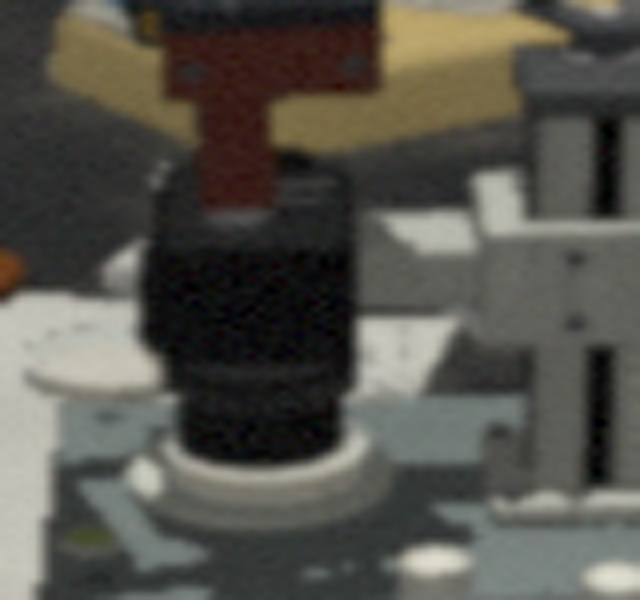

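The tips sit squarely on the key and the force has been steady for 3 s. The ring's lug isn't visible from this side. Pressing home.

```bash
python3 -m jog '{"delta_rot":[[0,0,0],[0,0,0],[0,0,0],[0,0,0],[0,0,0]],"translation":[[0,0,1.5],[0,0,3],[0,0,4],[0,0,4.5],[0,0,4.5]],"hand":[-1,-1,-1,-1,-1]}'
python3 -m jog '{"delta_rot":[[0,0,0],[0,0,0],[0,0,0]],"translation":[[0,0,0.3],[0,0,0.3],[0,0,0.3]],"hand":[-1,-1,-1]}'
```

```text
t: 17.65
ee_pos: [446.0, 100.3, 174.4]
orientation: [-3.142, 0.0, -0.0]
ft_force: [-3.1, -0.3, 13.1]
width: 0.8
t: 17.95
ee_pos: [446.0, 100.3, 174.3]
orientation: [-3.142, 0.0, -0.001]
ft_force: [-4.4, 0.1, 13.2]
width: 0.3
```

Travel is 4.2 mm past the first stop at 13.2 N, so the key is fully home. Lifting off.

```bash
python3 -m jog '{"delta_rot":[[0,0,0],[0,0,0],[0,0,0],[0,0,0],[0,0,0]],"translation":[[0,0,-4],[0,0,-10],[0,0,-30],[0,0,-70],[0,0,-120]],"hand":[-1,-1,-1,-1,-1]}'
python3 -m jog '{"delta_rot":[[0,0,0],[0,0,0],[0,0,0],[0,0,0],[0,0,0]],"translation":[[0,0,-30],[0,40,-50],[0,90,-50],[0,140,-50],[0,190,-50]],"hand":[-1,-1,-1,-1,-1]}'
python3 -m jog '{"delta_rot":[[0,0,0],[0,0,0],[0,0,0],[0,0,0],[0,0,0]],"translation":[[0,40,0],[0,80,0],[0,80,0],[0,80,0],[0,80,0]],"hand":[-1,-1,-1,-1,-1]}'
python3 - <<'E'
from workcell import *
import cv2,numpy as np
a=optics.get_image("top")[:,:,::-1];b=optics.get_image("side")[:,:,::-1]; o=get_obs();print(o["t"],o["ee_pos"],o["ft_force"],o["qvel"])
cv2.imwrite("pics/top6.png",a)
a=cv2.resize(a[170:330,180:460],(798,456),interpolation=cv2.INTER_CUBIC)[:, :490];b=cv2.resize(b[200:300,255:325],(308,440),interpolation=cv2.INTER_CUBIC)
c=np.zeros((460,800,3),np.uint8); c[:456,:490]=a; c[:440,492:]=b
cv2.imwrite("pics/c6.png",c)
E
```

```text
t: 18.45
ee_pos: [444.3, 99.9, 293.0]
orientation: [3.141, -0.0, -0.008]
ft_force: [1.1, 0.3, -0.6]
width: 0.2
t: 18.95
ee_pos: [445.4, -91.4, 343.6]
orientation: [3.142, 0.001, 0.001]
ft_force: [1.3, 0.5, 0.5]
width: 0.5
t: 19.45
ee_pos: [445.6, -168.9, 343.1]
orientation: [-3.141, -0.0, 0.001]
ft_force: [-0.8, 0.1, -0.2]
width: 0.6
19.55 [ 445.81087809 -168.56681696  343.38151789] [-0.1535733  -0.33943436 -1.03056633] [ 0.00462107 -0.00217692 -0.00221899 -0.00192522 -0.00042374 -0.00357947]
```

View pics/c6.png

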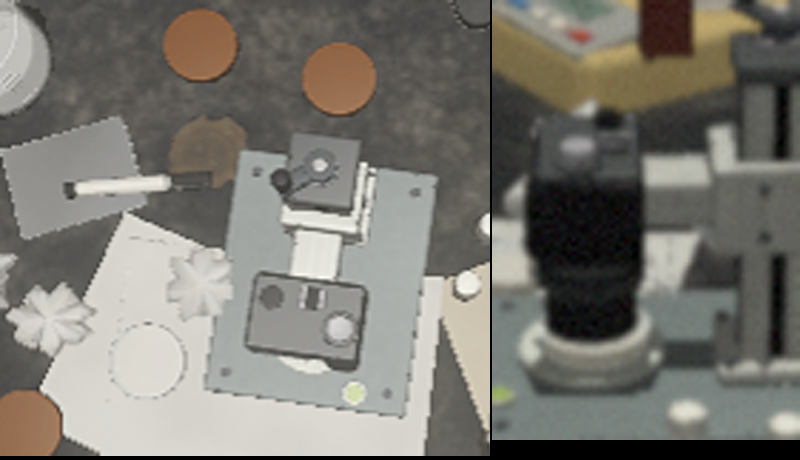

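The hood is seated on the dish, the crank is where I left it, and the key looks up at crop (340,328). The pen, vials and spare dish are where they were, and the arm is clear. Handing in.

```bash
python3 -c "
from workcell import ctrl
print(ctrl.close_job())"
```

```text
the job is handed in; nothing more can be done
None
```

I photographed the dish and handed the job in at about 19.6 s of the 64 s; it reports no verdict, and the focusing ring's settling is the one step I could not see directly.

- **Crank:** I turned it about 7.05 rad clockwise. The force along the grip's circle jumped from about 1.9 N to 5.3 N when the hood met the dish. I went 0.3 rad further and stopped at 5.5 N. From the turn past contact I estimate the hood presses with 16–18 N.
- **First stop:** My first press on the key went slightly too hard, touching 9–10 N at the edge of the second stage, with only about 0.3–0.4 mm of movement. I backed off at once to about 6 N and held that steadily for 3 s.
- **Full press:** The key went 4.2 mm past the first stop at 13.2 N, so it was fully home. I then lifted clear.

**Last checks:** The pictures show the hood on the dish, the crank where I left it and the key apparently up. The pen, spare dish and vials looked unmoved. The tape, cap and forceps were outside the final crop, but the arm never came down near them. The wrist force is back to zero within noise and the arm is clear.

**Not confirmed directly:** The ring's bright lug was not visible from either camera, so its settling rests on the hold time and the steady force. The hood force is inferred from the crank, not measured.

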